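# Grind the spices: press the grinding cup onto the mixer

### The arm

A 7-joint arm with a two-finger parallel gripper is mounted at the origin on the work surface. World frame = base frame: x ahead of the robot, y to its left, z up, the work surface at z = 0. Lengths are in m, angles in rad, forces in N, time in s.
With the tool pointing down it reaches from about 0.425 to 0.875 m from the base axis. Payload 4.7 kg.
Tool frame: the origin (TCP) lies midway between the tips of the shut fingers; the grasp point (between the pads) lies 19 mm behind it; z points along the fingers, x is the direction in which the jaws open and shut, and the axes are right-handed (so a half turn about z gives the same grasp; the last joint's range is limited). The gripper opens to 87 mm and grips with 3 to 60 N. Pads are 19 mm wide; open, the fingers measure 117 mm over their backs; the gripper's body (75 mm by 190 mm) begins 51 mm behind the grasp point.
Start: joints at [-1.12, 0.321, -0.07, 1.45, 0.023, 1.371, -0.057], TCP at [0.275, 0.589, 0.223] pointing down, gripper open.
Joint ranges: [-2.86, 2.86], [-0.3, 2.09], [-1.38, 1.24], [0.06, 2.45], [-1.56, 4.7], [0.09, 2.05], [-2.69, 2.69]. Speed limits (rad/s): [2.57, 2.57, 3.14, 3.14, 3.14, 3.14, 3.14].

### API

Orientations are given as a rotation vector (axis times angle).
In Python, from bench import get_state, eyes, ticket gives the robot as it stands.
- The arm moves only by the tool carry_out, never from a script. Its argument "motion" is a list of rows, each a list of 2 entries, a list of its own where there are three numbers: the shift along the world's x, y, z in m, then the turn about the world's z in rad. A call has 1 to 20 rows; each row is the pose to reach, as a shift and turn from the pose commanded when the call began; what a row does not reach only later rows make up. A row lasts 1/10 s, in which the tool goes at most 50 mm and 8.59 degrees, less where a joint would pass 70% of its speed; a pose out of reach is approached as far as the arm can. A call with a gripper value outside its range is refused whole. "grip" is the gripper command: -1 is fully open, 1 is shut, values between are in proportion, set as the call begins (left out, the last holds). The fingers move at their own pace and stop on an object; "squeeze" is the grip in N (left out, the last holds). Time passes only in rows, so rows that repeat a pose let the fingers close. It gives the time, the measured TCP pose, the force and the opening at its end, in the units of the state.
- get_state(): the state, without advancing time (a new reading comes with each control period).
- eyes.get_image(name): name is "scene" or "top" or "wrist"; returns a dict with "pixels" (384x512x3 uint8, blue, green, red), "mtx" (3x3 intrinsics, pixels), "extrinsics" (4x4, takes a point from camera to world coordinates). Camera axes: x right, y down, z forward; pixel columns grow to the right and rows downward; lengths in m; the calibration is good to about 2 mm. A picture is of the moment at which its call begins. There is no depth.
- ticket.close_job(): hands the job in, once; it reports no verdict.
The state is a dict: "time": time; "joint_positions": joint angles; "qd": joint speeds; "joint_torque": joint torques, N m; "position": TCP position; "tool_rot": TCP orientation; "ft_force": force on the tool from outside, world axes, zero at the start; "torque": the same for the moment, N m; "grip_width": opening from 0.0 (shut) to 1.0 (fully open).
Only numpy, scipy, OpenCV 4.12 (cv2) and the standard library are available. Lean on these libraries where they do the work, as an engineer would, in place of code of your own. Each camera call takes 0.05 s, during which the arm holds its last target. There are 200 camera calls.

### The job

Run the spices on fast: first slide the orange selector on the mixer's front deck all the way to its red-marked end, then take the orange grinding cup off the brick-and-plank shelf, stand it foot down on the mixer's sprung drive pad and, keeping hold of it, press it straight down until the pad is fully home and keep it there for two seconds. Then lift it off and stand it gently upright in the middle of the steel plate. Keep the cup upright throughout and leave everything else where it is, the selector included.

Things in the scene. Friction and masses are not known exactly. Their poses are not given: they have to be found in the camera images.
- mixer: Cream press-to-run mixer base, fixed, housing 195 x 145 x 85 mm. Origin at table level on the drive axis, z up. Front is -x: flat control deck 85 mm high, to x = -127 mm; back at x = +68, flanks at y = +-72. A round turret on the axis (radius 60 mm, 55 at its rim) rises to 120 mm; its well, 38 mm radius, holds the sprung drive pad.
- pad_top (a point): Centre of the top of the black sprung drive pad (36 mm radius) in the mixer's well. At rest 112 mm above the table, 8 mm below the turret's rim; fully home 102 mm. It moves with the pad.
- pad (a joint): Downward travel of the drive pad: 0 at rest (up), 0.010 m fully home against its stop. Spring: about 4.5 N starts it (the cup's weight alone moves it by no more than 1 mm), about 13.5 N holds it fully home, and it comes back up by itself. The mixer runs while it is pressed.
- selector_grip (a point): Selector grip, an orange block on the front deck: 14 mm thick along its slide, 26 mm long across it (the mixer's x), its top 113 mm above the table on a 4 mm black foot (30 x 24 mm) that rides 2 mm above the deck. This point is the middle of the block, 101 mm above the table, 94 mm in front of the drive axis. It moves with the grip.
- selector (a joint): Selector position along the mixer's +y: 0 slow end, 0.050 m fast end stop (the red-marked end; the grip is then at mixer y = +25 mm). It stays where it is left; about 2 N moves it.
- fast_mark (a point): Centre of the red mark, a bar on the deck beyond the fast end of the selector's slot (mixer x = -94 mm, y = +47 mm).
- cup: Closed orange grinding cup, 112 mm tall, about 0.35 kg: black blade foot (64 mm diameter, 28 mm high) below, orange straight-sided cup (60 mm diameter) above. Origin at the centre of the foot's underside, z up along its axis. Stands on the plank shelf in one of three places, which it shares at random with the glass jar and the tumbler.
- plate: Round steel plate lying loose on the table, 170 mm across, rim 16 mm high, flat floor 4 mm thick and about 150 mm across. Origin at the centre of its underside.
- shelf: Lantern shelf, fixed: a plank 210 mm wide (x) and 700 mm long (y) on two stacks of bricks. Origin at table level under the plank's centre; plank top 152 mm above the table; its -x edge faces the robot.
- glass_jar: Small glass jar with yellow lid, 62 mm diameter, 90 mm tall, on the plank. Origin at the centre of its underside.
- tumbler: Steel tumbler, 68 mm across the rim, 90 mm tall, on the plank. Origin at the centre of its underside.
- tier_box: Blue and white three-tier plastic box, 150 x 100 x 120 mm, on the plank. Origin at the centre of its underside.
- lantern: Green plastic lantern, 100 mm diameter, 185 mm tall, at the plank's left end. Origin at the centre of its underside.
- torch: Black plastic torch lying on the table in front of the shelf, 160 mm long, 40 mm high. Origin under its middle, x along it.
- spoon: Steel spoon lying on the table beyond the plate, 170 mm long. Origin under its middle, x along it.
- clay_bowl: Terracotta bowl on the table beyond the mixer, 110 mm across, 45 mm high. Origin at the centre of its underside.
Things that resemble listed ones, but are neither listed nor needed, are in the scene too. Of the things that look like the cup, the largest one is meant.

How it is judged:
On the way, in this order (a step that is already met when the one before it is completed fails the run):
1. the selector is at its fast end stop (value of joint selector above 0.046 m), for 0.2 s.
2. the cup, upright on the drive pad and in the fingers, holds the pad fully home for 1.5 s (value of joint pad above 0.0085 m and value of joint selector above 0.046 m and horizontal distance between cup and pad_top below 0.009 m and height (world z) of cup below 0.106 m and angle between cup's own z axis and vertical below 0.15 rad and contact force between the fingers and cup above 1 N), for 1.5 s.
At the end, for the whole second after the job is handed in: The cup stands upright (within 0.1 rad), released and at rest, on the floor of the steel plate, its axis within 35 mm of the plate's centre; the plate lies flat on the table; the selector is still at its fast end stop (within 4 mm); the drive pad is back up (within 2 mm) (horizontal distance between cup and plate below 0.035 m and z of cup in the frame of plate between 0.001 and 0.009 m and angle between cup's own z axis and vertical below 0.1 rad and linear speed of cup below 0.03 m/s and angle between plate's own z axis and vertical below 0.06 rad and height (world z) of plate below 0.006 m and value of joint selector above 0.046 m and value of joint pad below 0.002 m and contact force between the fingers and cup below 0.1 N); the robot touches nothing.
It fails at once if the mixer is run (pad pressed more than 4 mm) with the selector not at the fast end (value of joint pad above 0.004 m and value of joint selector below 0.044 m).
It fails at once if the cup is tipped more than 0.5 rad (angle between cup's own z axis and vertical above 0.5 rad).
It fails at once if the cup is dropped or thrown (faster than 0.5 m/s with no finger on it) (linear speed of cup above 0.5 m/s and contact force between the fingers and cup below 0.05 N).
It fails at once if the plate is pushed more than 60 mm (distance of plate from where it was at the start of the episode above 0.06 m).
It fails at once if another thing (glass jar, tumbler, three-tier box, lantern, torch, spoon or clay bowl) is moved more than 25 mm or tipped (distance of any of glass_jar, tumbler, tier_box, lantern, torch, spoon, clay_bowl from where it was at the start of the episode above 0.025 m or angle between any of glass_jar, tumbler, tier_box, lantern, torch, clay_bowl's own z axis and vertical above 0.4 rad).
It also fails if it takes over 64 s, if anything falls off the work surface, if the arm or the gripper's body presses on something with over 40 N, if the wrist force passes 120 N, or if a joint passes its speed limit or range.

## Working session

There is one attempt and no reset: what is moved stays moved. The work goes in short steps, Python scripts to look and compute and a tool call to move; the robot and the scene stay as the last step left them, time stands still between calls to the robot, and variables do not carry over. Pictures are saved under pics/ and viewed, about 8 in all and at most 12, crops included, and the job is handed in when it is done.

Besides the shell and the picture viewer there is one more tool, called as name(argument=value, ...), one argument or row to a line, values as JSON. carry_out: Moves the arm, as the interface text tells. Its arguments: {"type":"object","properties":{"motion":{"type":"array","items":{"type":"array"}},"grip":{"type":"number"},"squeeze":{"type":"number"}},"required":["motion"]}

```bash
mkdir -p pics
python3 - <<'E'
from bench import get_state, eyes
import cv2,numpy as np,pickle
s=get_state();print(s)
for n in("scene","top"):
    d=eyes.get_image(n);pickle.dump(d,open(n+".pkl","wb"));cv2.imwrite(f"pics/{n}1.png",d["pixels"]);print(n,d["mtx"].tolist(),np.round(d["extrinsics"],4).tolist())
E
```

```text
{'time': 0.0, 'joint_positions': array([-1.11989916,  0.3218003 , -0.07011344,  1.45167788,  0.02262773,
        1.37077598, -0.05690742]), 'qd': array([ 1.45901174e-03,  3.80993253e-05, -1.08677438e-03,  1.04063306e-03,
        8.53238813e-04,  1.04049957e-03,  2.21907512e-03]), 'joint_torque': array([-3.51343788e-04, -4.91284883e+01, -4.04369496e-01, -3.12531245e+01,
       -6.39478443e-02,  4.34904615e-02,  2.05965980e-04]), 'position': array([0.27478188, 0.58845834, 0.22147503]), 'tool_rot': array([ 2.64900683e+00,  1.68684223e+00, -2.37954870e-03]), 'ft_force': array([ 0.41979345, -0.61105322, -0.1784843 ]), 'torque': array([-0.00260034,  0.00724725,  0.02871429]), 'grip_width': 1.0010072639237442}
scene [[486.2750838983077, 0.0, 261.66382859058047], [0.0, 486.2750838983077, 194.12360081134506], [0.0, 0.0, 1.0]] [[0.8889, 0.3158, -0.3318, 1.1525], [0.4579, -0.628, 0.6292, -1.0629], [-0.0097, -0.7113, -0.7029, 1.3786], [0.0, 0.0, 0.0, 1.0]]
top [[360.03787394281767, 0.0, 259.2559964073316], [0.0, 360.03787394281767, 192.6417403284966], [0.0, 0.0, 1.0]] [[0.0249, -0.9909, 0.1324, 0.4022], [-0.9996, -0.0235, 0.0122, 0.0803], [-0.0089, -0.1327, -0.9911, 1.2771], [0.0, 0.0, 0.0, 1.0]]
```

Run:
```python
import cv2
for n in("scene","top"):
    cv2.imwrite(f"pics/{n}1b.png",cv2.resize(cv2.imread(f"pics/{n}1.png"),(800,600),interpolation=cv2.INTER_CUBIC))
```

```text
(no output)
```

View pics/scene1b.png

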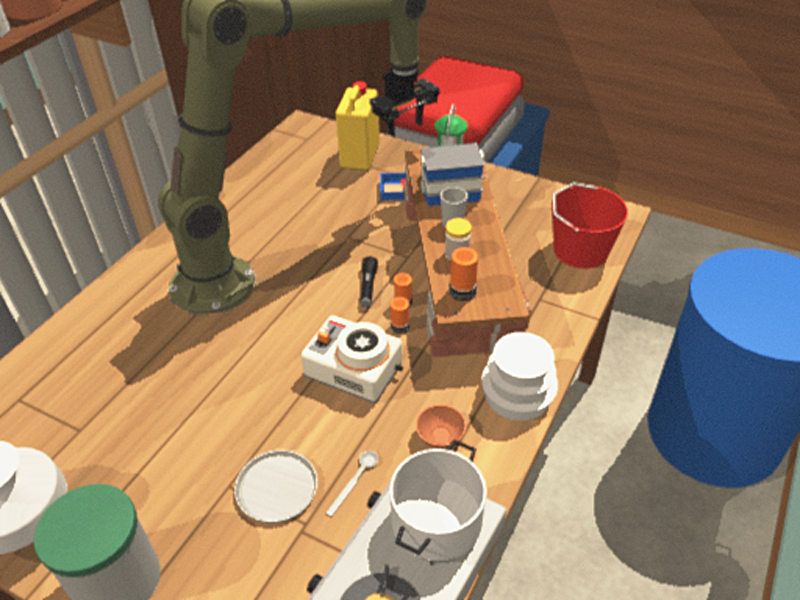

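View pics/top1b.png

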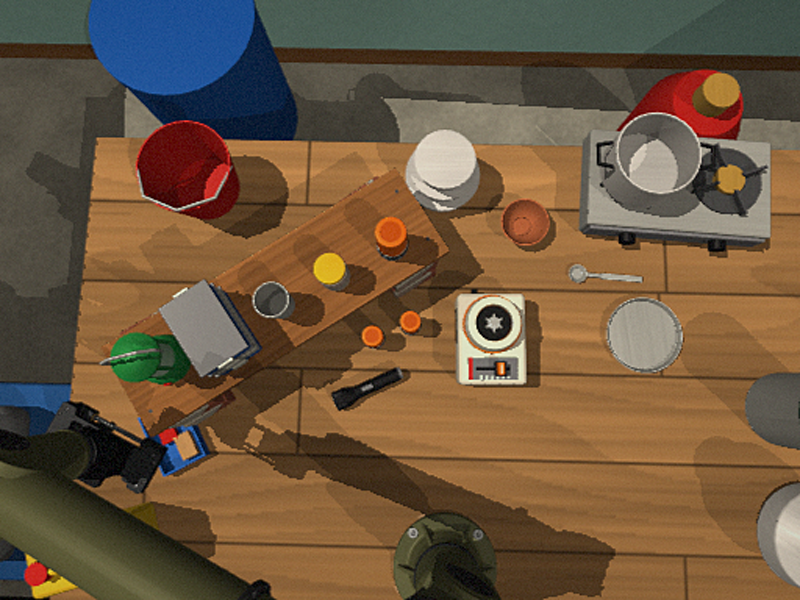

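The scene view shows the cup (463,272) on the right end of the shelf, with the jar next to it and two small orange lookalikes on the table. In the top view the mixer is at (491,340), its selector at (501,368), the red mark at (472,368) and the plate at (645,335). Next I'll enlarge crops of these.

Run:
```python
import cv2,numpy as np
t=cv2.imread("pics/top1.png");s=cv2.imread("pics/scene1.png")
a=cv2.resize(t[180:255,285:355],None,fx=5.5,fy=5.5,interpolation=cv2.INTER_CUBIC) # mixer
b=cv2.resize(s[195:265,185:265],None,fx=5,fy=5,interpolation=cv2.INTER_CUBIC)
print(a.shape,b.shape)
h=max(a.shape[0],b.shape[0]);p=lambda i:cv2.copyMakeBorder(i,0,h-i.shape[0],0,0,0)
cv2.imwrite("pics/crop1.png",np.hstack([p(a),p(b)]))
```

```text
(412, 385, 3) (350, 400, 3)
```

View pics/crop1.png

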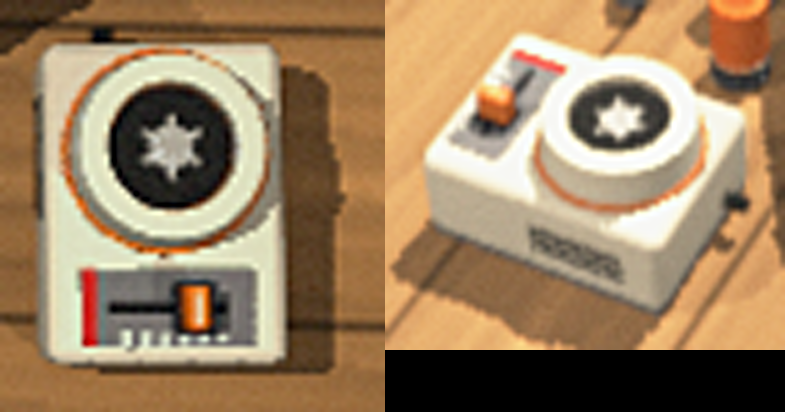

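```bash
cat > h.py <<'E'
import numpy as np,cv2,pickle
def ray(d,u,v):
    E=d["extrinsics"];r=E[:3,:3]@np.linalg.solve(d["mtx"],[u,v,1.]);return E[:3,3],r
def plane(d,u,v,z):
    o,r=ray(d,u,v);return (o+r*(z-o[2])/r[2]).round(4)
def proj(d,p):
    E=np.linalg.inv(d["extrinsics"]);q=d["mtx"]@(E[:3,:3]@np.array(p)+E[:3,3]);return (q[:2]/q[2]).round(1)
E
python3 - <<'E'
from h import *
T=pickle.load(open("top.pkl","rb"));S=pickle.load(open("scene.pkl","rb"))
c=lambda x,y:(x/5.5+285-.4,y/5.5+180-.4)
print("pad top",plane(T,*c(172,146),.112),"scene",plane(S,235/5+185-.4,116/5+195-.4,.112))
print("grip",plane(T,*c(196,307),.113),"mark",plane(T,*c(89,308),.085))
print("hous L/R at grip row",plane(T,*c(42,200),.085),plane(T,*c(279,60),.085),plane(T,*c(42,340),.085),plane(T,*c(284,340),.085), plane(T,*c(160,362),.085))
for n,d in(("top",T),("scene",S)):
    hsv=cv2.cvtColor(d["pixels"],cv2.COLOR_BGR2HSV)
    m=cv2.inRange(hsv,(4,190,150),(16,255,255))
    k,l,st,ce=cv2.connectedComponentsWithStats(m)
    for i in range(1,k):
        if st[i,4]>40: print(n,st[i],ce[i].round(1))
print("cup lid",plane(T,391*.64,230*.64,.264),"plate",plane(T,645*.64,335*.64,.012))
print("plank right corners(top)",plane(T,393*.64,172*.64,.152),plane(T,448*.64,248*.64,.152))
print("jar",plane(T,329*.64,268*.64,.242))
E
python3 - <<'E'
import cv2,numpy as np
t=cv2.imread("pics/top1.png");s=cv2.imread("pics/scene1.png")
a=cv2.resize(t[105:215,190:290],None,fx=4,fy=4,interpolation=cv2.INTER_CUBIC)
b=cv2.resize(s[135:245,240:340],None,fx=4,fy=4,interpolation=cv2.INTER_CUBIC)
cv2.imwrite("pics/crop2.png",np.hstack([a,b]))
E
```

```text
pad top [ 0.518  -0.0901  0.112 ] scene [ 0.5143 -0.0827  0.112 ]
grip [ 0.424  -0.1043  0.113 ] mark [ 0.4224 -0.045   0.085 ]
hous L/R at grip row [ 0.4862 -0.0161  0.085 ] [ 0.5747 -0.1587  0.085 ] [ 0.4027 -0.0172  0.085 ] [ 0.4063 -0.1611  0.085 ] [ 0.3915 -0.0875  0.085 ]
top [240 139  20  19 313] [249.5 148. ]
top [256 199  13  13 136] [262.2 205.1]
top [232 208  13  14 136] [237.8 214.6]
scene [289 165  16  20 211] [295.4 175.5]
scene [252 180  11  12  79] [257.2 186. ]
scene [250 196  12  12  91] [254.9 202. ]
cup lid [0.6693 0.1221 0.264 ] plate [ 0.5071 -0.4439  0.012 ]
plank right corners(top) [0.8228 0.126  0.152 ] [0.6638 0.0092 0.152 ]
jar [0.5995 0.2371 0.242 ]
```

View pics/crop2.png

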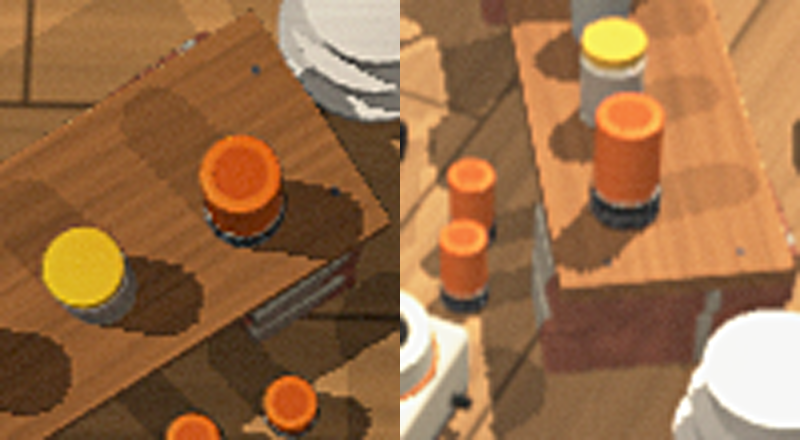

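Readings: the pad is at about (0.518, -0.089), the mixer's yaw at about 0.015, the grip at (0.424, -0.104), the cup at about (0.669, 0.122), the jar 0.13 m away from it, and the plate at (0.507, -0.444). These agree with the known sizes: flanks 144 mm apart, grip 94 mm in front of the axis. I'll raise the arm and swing over to the mixer.

carry_out(
  motion=[
    [[0,0,0.05],0],
    [[0,0,0.1],0],
    [[0.01,-0.02,0.14],0.05],
    [[0.02,-0.06,0.17],0.1],
    [[0.04,-0.105,0.17],0.15],
    [[0.06,-0.15,0.17],0.2],
    [[0.08,-0.195,0.17],0.25],
    [[0.1,-0.24,0.17],0.3],
    [[0.115,-0.285,0.17],0.35],
    [[0.13,-0.33,0.17],0.4],
    [[0.145,-0.375,0.17],0.45],
    [[0.155,-0.42,0.17],0.45],
    [[0.165,-0.465,0.17],0.45],
    [[0.17,-0.51,0.17],0.45],
    [[0.175,-0.555,0.17],0.45],
    [[0.175,-0.6,0.15],0.45],
    [[0.175,-0.64,0.12],0.45],
    [[0.165,-0.67,0.09],0.45],
    [[0.16,-0.68,0.07],0.45],
    [[0.16,-0.68,0.07],0.45],
  ],
  grip=-0.1,
  squeeze=6,
)

```text
time: 2.1
position: [0.4325, -0.0927, 0.2899]
tool_rot: [-2.208, -2.229, 0.005]
ft_force: [0.0, -0.3, 1.0]
grip_width: 0.552
```

Run:
```python
from bench import get_state, eyes
from h import *
d=eyes.get_image("wrist");pickle.dump(d,open("w.pkl","wb"));cv2.imwrite("pics/w1.png",cv2.resize(d["pixels"],(768,576)))
s=get_state();print(s["position"],s["joint_positions"].round(2),np.round(d["extrinsics"],3).tolist())
```

```text
[ 0.43405941 -0.09117789  0.29180291] [-0.49 -0.2   0.55  1.83  0.1   1.48  1.63] [[-0.011, 0.971, 0.237, 0.368], [1.0, 0.01, 0.004, -0.094], [0.001, 0.237, -0.971, 0.453], [0.0, 0.0, 0.0, 1.0]]
```

View pics/w1.png

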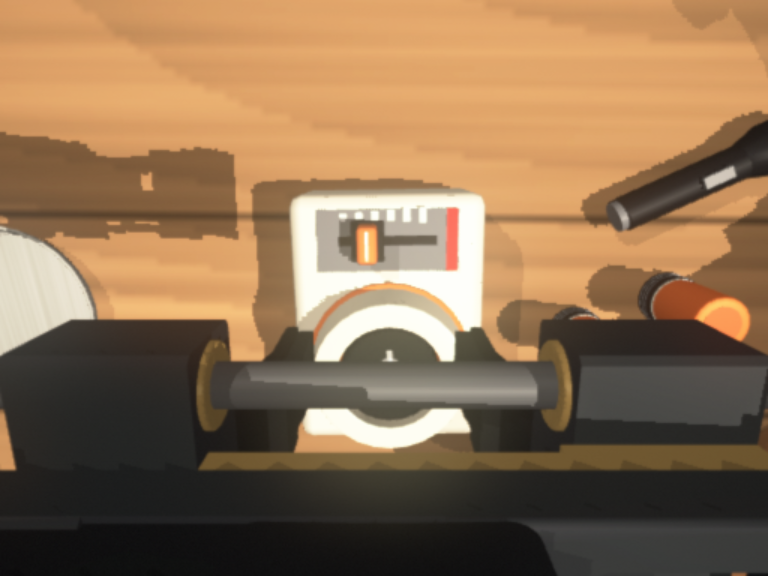

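The wrist view shows the selector grip at (368,243), the red mark at (452,239), the turret at about (390,360), and the housing's front edge at row 192 between columns 293 and 485.

Run:
```python
from h import *
d=pickle.load(open("w.pkl","rb"))
q=lambda u,v,z:plane(d,(u-.25)/1.5,(v-.25)/1.5,z)
print("grip",q(368,243,.113),"mark",q(452,239,.085),"flanks",q(293,215,.085),q(485,215,.085),"front",q(388,190,.085))
print("pad edges",q(340,358,.112),q(439,358,.112),"turret flank",q(313,360,.12),q(468,360,.12),"turret front rim",q(391,303,.12),"back",q(391,447,.12),"star",q(390,356,.112))
```

```text
grip [ 0.4212 -0.1042  0.113 ] mark [ 0.422  -0.0435  0.085 ] flanks [ 0.4058 -0.1594  0.085 ] [ 0.4043 -0.0203  0.085 ] front [ 0.3872 -0.0908  0.085 ]
pad edges [ 0.505  -0.1241  0.112 ] [ 0.5043 -0.0529  0.112 ] turret flank [ 0.5035 -0.1424  0.12  ] [ 0.5024 -0.0334  0.12  ] turret front rim [ 0.4613 -0.0881  0.12  ] back [ 0.5712 -0.0866  0.12  ] star [ 0.5031 -0.0881  0.112 ]
```

carry_out(
  motion=[
    [[-0.011,-0.013,-0.045],0],
    [[-0.011,-0.013,-0.09],0],
    [[-0.011,-0.013,-0.135],0],
    [[-0.011,-0.013,-0.165],0],
    [[-0.011,-0.013,-0.185],0],
    [[-0.011,-0.013,-0.197],0],
    [[-0.011,-0.013,-0.197],0],
  ],
)

```text
time: 2.85
position: [0.4242, -0.1031, 0.0952]
tool_rot: [-2.204, -2.238, 0.002]
ft_force: [0.0, -0.1, 1.3]
grip_width: 0.549
```

carry_out(
  motion=[
    [[0,0,0],0],
    [[0,0,0],0],
    [[0,0,0],0],
    [[0,0,0],0],
    [[0,0,0],0],
  ],
  grip=1,
)

```text
time: 3.35
position: [0.4243, -0.104, 0.096]
tool_rot: [2.207, 2.236, 0.001]
ft_force: [-0.0, 0.4, -0.2]
grip_width: 0.18
```

carry_out(
  motion=[
    [[0,0.006,0],0],
    [[0,0.012,0],0],
    [[0,0.018,0],0],
    [[0,0.024,0],0],
    [[0,0.03,0],0],
    [[0,0.035,0],0],
    [[0,0.039,0],0],
    [[0,0.042,0],0],
    [[0,0.045,0],0],
    [[0,0.045,0],0],
    [[0,0.045,0],0],
  ],
)

```text
time: 4.45
position: [0.4233, -0.0627, 0.0958]
tool_rot: [2.206, 2.233, -0.008]
ft_force: [-3.9, -12.1, 7.2]
grip_width: 0.213
```

The selector is against its stop: the tool is at y = -0.0627 with 12 N of reaction. I'll ease off, open and rise.

carry_out(
  motion=[
    [[0,-0.003,0],0],
    [[0,-0.003,0],0],
  ],
)

```text
time: 4.65
position: [0.4233, -0.065, 0.0959]
tool_rot: [2.207, 2.233, -0.006]
ft_force: [-2.9, -9.6, 5.9]
grip_width: 0.161
```

carry_out(
  motion=[
    [[0,-0.003,0],0],
    [[0,-0.003,0],0],
    [[0,-0.003,0],0],
    [[0,-0.003,0],0],
    [[0,-0.003,0.03],0],
    [[0,-0.003,0.08],0],
    [[0,-0.003,0.13],0],
    [[0,-0.003,0.18],0],
    [[0,-0.003,0.18],0],
  ],
  grip=-0.1,
)

```text
time: 5.55
position: [0.4276, -0.0646, 0.2824]
tool_rot: [2.201, 2.232, 0.016]
ft_force: [-0.0, 0.3, -0.8]
grip_width: 0.548
```

Run:
```python
from bench import get_state, eyes
from h import *
d=eyes.get_image("wrist");pickle.dump(d,open("w.pkl","wb"));a=d["pixels"][100:300,150:370]
t=eyes.get_image("top")["pixels"][105:255,190:355]
a=cv2.resize(a,(440,400));t=cv2.resize(t,(360,327));
cv2.imwrite("pics/w2.png",np.hstack([a,cv2.copyMakeBorder(t,0,73,0,0,0)]))
s=get_state();print(s["position"],s["time"],s["joint_positions"].round(2))
print(proj(d,[.423,-.063,.113]),proj(d,[.423,-.068,.113]))
```

```text
[ 0.424722   -0.06456738  0.27670196] 5.65 [-0.52 -0.23  0.52  1.89  0.11  1.45  1.56]
[257.9 166.9] [252.8 166.8]
```

View pics/w2.png

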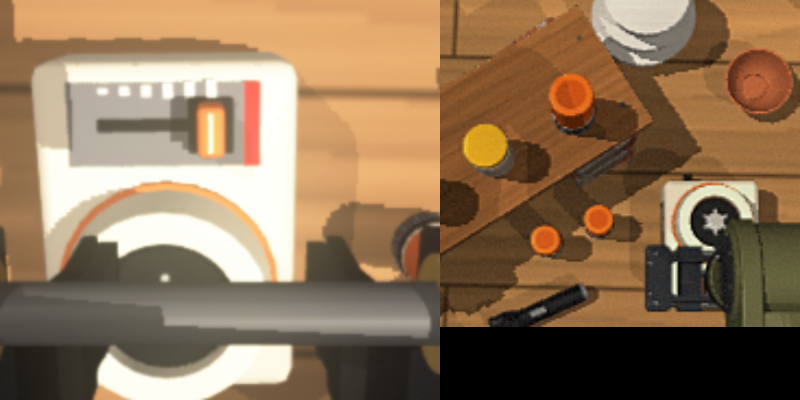

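Run:
```python
from h import *
d=pickle.load(open("w.pkl","rb"))
q=lambda u,v,z:plane(d,(u-.5)/2+150,(v-.5)/2+100,z)
print("grip",q(211,130,.113),"mark",q(252,122,.085),"flanks",q(35,75,.085),q(298,75,.085),"turret",q(165,187,.12),"slotleft",q(97,126,.085))
```

```text
grip [ 0.4209 -0.0656  0.113 ] mark [ 0.4213 -0.0435  0.085 ] flanks [ 0.3979 -0.159   0.085 ] [ 0.3958 -0.0199  0.085 ] turret [ 0.4488 -0.0881  0.12  ] slotleft [ 0.4248 -0.127   0.085 ]
```

Grip-to-mark spacing is 22 mm, which is exactly what the fast end should give. The mixer axis refines to (0.5165, -0.0885). I'll move over the cup now.

carry_out(
  motion=[
    [[0.01,0.0,0.045],0],
    [[0.03,0.015,0.085],0],
    [[0.06,0.04,0.115],0],
    [[0.095,0.07,0.124],0],
    [[0.13,0.1,0.124],0],
    [[0.165,0.13,0.124],0],
    [[0.2,0.16,0.124],0],
    [[0.231,0.184,0.124],0],
    [[0.231,0.184,0.124],0],
    [[0.231,0.184,0.124],0],
  ],
  grip=-1,
)

```text
time: 6.65
position: [0.6549, 0.1197, 0.3958]
tool_rot: [-2.204, -2.235, 0.009]
ft_force: [-0.3, -1.0, 0.4]
grip_width: 0.992
```

Run:
```python
from bench import get_state, eyes
from h import *
d=eyes.get_image("wrist");pickle.dump(d,open("w.pkl","wb"))
cv2.imwrite("pics/w3.png",cv2.resize(d["pixels"],(768,576)))
s=get_state();print(s["position"],s["time"],s["joint_positions"].round(2))
```

```text
[0.65461738 0.11832717 0.39752267] 6.7 [-0.55  0.37  0.5   1.09 -0.17  1.73  1.47]
```

View pics/w3.png

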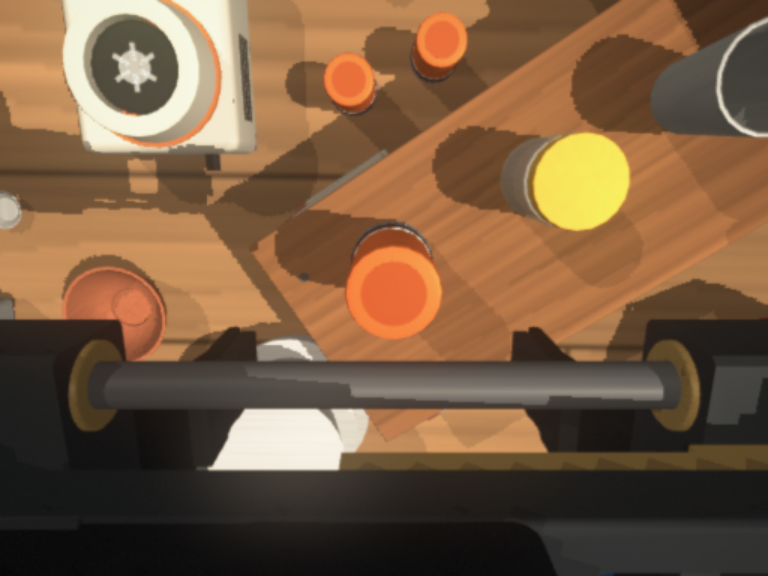

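The lid's centre is at (393,292), about 95 px wide. The jar lid is at (580,181), the pad star at (135,67) and the white stack behind (300,400).

Run:
```python
from h import *
d=pickle.load(open("w.pkl","rb"));S=pickle.load(open("scene.pkl","rb"))
q=lambda u,v,z:plane(d,(u-.25)/1.5,(v-.25)/1.5,z)
print("lid",q(393,292,.264),"edges",q(346,292,.264),q(441,292,.264),q(393,245,.264),q(393,339,.264),"jar",q(580,181,.242),"pad",q(135,67,.112))
print("scene lid",plane(S,297.6,163.3,.264))
print("stack",q(215,460,.2))
```

```text
lid [0.6661 0.1243 0.264 ] edges [0.6665 0.096  0.264 ] [0.6656 0.1532 0.264 ] [0.6375 0.1237 0.264 ] [0.6959 0.1249 0.264 ] jar [0.5996 0.238  0.242 ] pad [ 0.5172 -0.0888  0.112 ]
scene lid [0.6683 0.1268 0.264 ]
stack [ 0.823  -0.0136  0.2   ]
```

carry_out(
  motion=[
    [[0.012,0.003,-0.04],0],
    [[0.012,0.003,-0.08],0],
    [[0.012,0.003,-0.11],0],
    [[0.012,0.003,-0.135],0],
    [[0.012,0.003,-0.155],0],
    [[0.012,0.003,-0.175],0],
    [[0.012,0.003,-0.193],0],
    [[0.012,0.003,-0.193],0],
    [[0.012,0.003,-0.193],0],
  ],
)

```text
time: 7.6
position: [0.6665, 0.1211, 0.2077]
tool_rot: [-2.208, -2.235, -0.001]
ft_force: [-0.3, -0.7, -0.4]
grip_width: 1.002
```

carry_out(
  motion=[
    [[0,0,0],0],
    [[0,0,0],0],
    [[0,0,0],0],
    [[0,0,0],0],
    [[0,0,0],0],
    [[0,0,0],0],
  ],
  grip=1,
  squeeze=45,
)

```text
time: 8.2
position: [0.6673, 0.1241, 0.2074]
tool_rot: [-2.204, -2.237, -0.005]
ft_force: [0.5, 4.9, 3.4]
grip_width: 0.685
```

carry_out(
  motion=[
    [[0,0,0.02],0],
    [[0,0,0.05],0],
    [[-0.01,-0.01,0.07],0],
    [[-0.03,-0.04,0.07],0],
    [[-0.055,-0.075,0.07],0],
    [[-0.08,-0.11,0.07],0],
    [[-0.105,-0.145,0.07],0],
    [[-0.125,-0.178,0.06],0],
    [[-0.14,-0.2,0.04],0],
    [[-0.148,-0.211,0.025],0],
    [[-0.15,-0.2136,0.015],0],
    [[-0.15,-0.2136,0.005],0],
    [[-0.15,-0.2136,0],0],
    [[-0.15,-0.2136,0],0],
    [[-0.15,-0.2136,0],0],
  ],
)

```text
time: 9.7
position: [0.5177, -0.0909, 0.2068]
tool_rot: [2.205, 2.237, -0.0]
ft_force: [0.8, 0.2, -3.4]
grip_width: 0.68
```

Run:
```python
from bench import get_state, eyes
from h import *
d=eyes.get_image("scene");pickle.dump(d,open("s2.pkl","wb"));t=eyes.get_image("top")
w=eyes.get_image("wrist");pickle.dump(w,open("w.pkl","wb"))
a=cv2.resize(d["pixels"][165:265,185:275],(450,500),interpolation=cv2.INTER_CUBIC)
b=cv2.resize(w["pixels"][100:290,150:370],(350,302))
cv2.imwrite("pics/s2.png",np.hstack([a,cv2.copyMakeBorder(b,0,198,0,0,0)]))
for i in range(4):
    s=get_state();print(s["position"],s["time"],s["grip_width"],s["ft_force"]);eyes.get_image("top")
p=s["position"]
print("axis proj scene",proj(d,[.5168,-.0886,.12]),"cup foot if at TCP",proj(d,[.517,-.0886,.152]),"lid",proj(d,[.517,-.0886,.264]))
```

```text
[ 0.51761371 -0.09136939  0.20714733] 9.85 0.6840313915507638 [-0.07323999 -0.68848348 -3.98667153]
[ 0.51748771 -0.09144559  0.2070786 ] 9.9 0.6800802656098248 [ 0.07478996 -0.83563366 -3.68821063]
[ 0.51735727 -0.09152255  0.2069841 ] 9.95 0.6763839385987455 [ 0.00466308 -0.3598889  -4.1843141 ]
[ 0.51726259 -0.09157125  0.20693028] 10.0 0.6832686152341177 [-4.91940363e-04  1.60935244e-01 -3.63518958e+00]
axis proj scene [231.3 217.6] cup foot if at TCP [230.8 211.4] lid [229.  188.1]
```

View pics/s2.png

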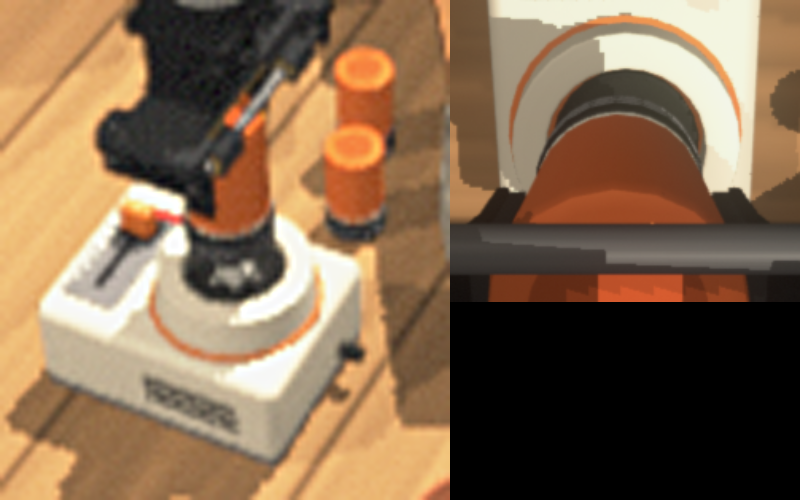

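The cup hangs over the well, about 2–3 mm short in +y by both the state and the wrist view. I'll correct that and lower it until it just touches.

carry_out(
  motion=[
    [[0,0.003,0],0],
    [[0,0.003,-0.01],0],
    [[0,0.003,-0.02],0],
    [[0,0.003,-0.028],0],
    [[0,0.003,-0.033],0],
    [[0,0.003,-0.037],0],
    [[0,0.003,-0.041],0],
    [[0,0.003,-0.042],0],
    [[0,0.003,-0.042],0],
  ],
)

```text
time: 10.95
position: [0.517, -0.0887, 0.1652]
tool_rot: [-2.207, -2.236, -0.0]
ft_force: [-4.2, -0.2, 3.0]
grip_width: 0.683
```

carry_out(
  motion=[
    [[0,0,-0.002],0],
    [[0,0,-0.004],0],
    [[0,0,-0.006],0],
    [[0,0,-0.008],0],
    [[0,0,-0.01],0],
    [[0,0,-0.01],0],
  ],
)

```text
time: 11.55
position: [0.5173, -0.0887, 0.1571]
tool_rot: [-2.207, -2.236, -0.002]
ft_force: [-7.7, 0.7, 17.1]
grip_width: 0.68
```

carry_out(
  motion=[
    [[0,0,-0.001],0],
    [[0,0,-0.002],0],
    [[0,0,-0.002],0],
    [[0,0,-0.002],0],
  ],
)

```text
time: 11.95
position: [0.5175, -0.0888, 0.157]
tool_rot: [-2.207, -2.236, -0.004]
ft_force: [-12.8, 1.7, 27.3]
grip_width: 0.685
```

Run:
```python
from bench import get_state, eyes
from h import *
d=eyes.get_image("scene");w=eyes.get_image("wrist")
a=cv2.resize(d["pixels"][165:265,185:275],(450,500),interpolation=cv2.INTER_CUBIC)
b=cv2.resize(w["pixels"][100:290,150:370],(350,302))
cv2.imwrite("pics/s3.png",np.hstack([a,cv2.copyMakeBorder(b,0,198,0,0,0)]))
s=get_state();print(s["position"],s["time"],s["grip_width"],s["ft_force"],s["torque"])
```

```text
[ 0.51758946 -0.08873407  0.15699317] 12.05 0.6808606522468347 [-12.03929023   1.75850869  27.65253989] [0.25608509 3.12796794 0.0266135 ]
```

View pics/s3.png

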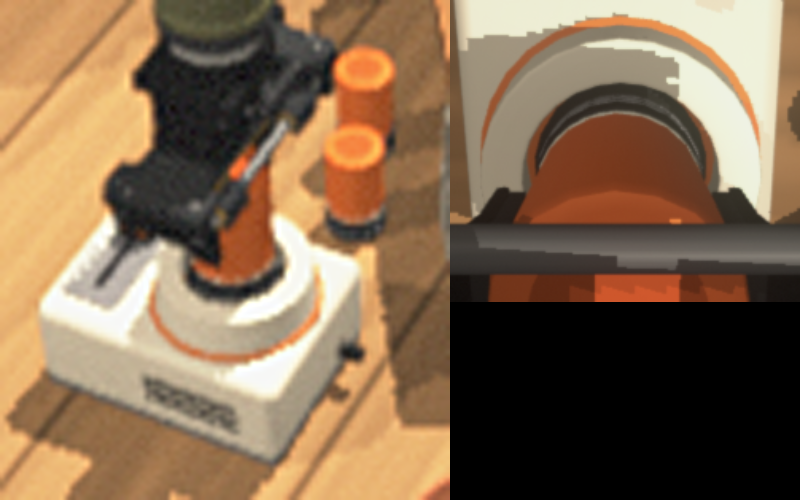

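The stop is hard: z stays at 0.157, so the foot is at 0.102, while the force rose to 27 N. The view shows the foot centred in the well. I'll hold it there.

carry_out(
  motion=[
    [[0,0,0],0],
    [[0,0,0],0],
    [[0,0,0],0],
    [[0,0,0],0],
    [[0,0,0],0],
    [[0,0,0],0],
    [[0,0,0],0],
    [[0,0,0],0],
    [[0,0,0],0],
    [[0,0,0],0],
    [[0,0,0],0],
    [[0,0,0],0],
    [[0,0,0],0],
    [[0,0,0],0],
    [[0,0,0],0],
    [[0,0,0],0],
    [[0,0,0],0],
    [[0,0,0],0],
    [[0,0,0],0],
    [[0,0,0],0],
  ],
)

```text
time: 14.05
position: [0.5176, -0.0887, 0.157]
tool_rot: [-2.206, -2.236, -0.004]
ft_force: [-12.1, 0.9, 27.8]
grip_width: 0.681
```

carry_out(
  motion=[
    [[0,0,0],0],
    [[0,0,0],0],
    [[0,0,0],0],
    [[0,0,0],0],
    [[0,0,0],0],
  ],
)

```text
time: 14.55
position: [0.5176, -0.0887, 0.157]
tool_rot: [-2.207, -2.236, -0.004]
ft_force: [-12.2, 2.7, 26.8]
grip_width: 0.681
```

carry_out(
  motion=[
    [[0,0,0.005],0],
    [[0,0,0.015],0],
    [[0,0,0.035],0],
    [[0,0,0.07],0],
    [[0,-0.01,0.1],0],
    [[0,-0.03,0.12],0],
    [[0,-0.065,0.12],0],
    [[0,-0.105,0.12],0],
    [[0,-0.145,0.12],0],
    [[0,-0.185,0.12],0],
    [[0,-0.225,0.12],0],
    [[0,-0.265,0.12],0],
    [[-0.005,-0.3,0.11],0],
    [[-0.01,-0.33,0.1],0],
    [[-0.01,-0.35,0.09],0],
    [[-0.01,-0.358,0.08],0],
    [[-0.01,-0.358,0.07],0],
    [[-0.01,-0.358,0.07],0],
    [[-0.01,-0.358,0.07],0],
  ],
)

```text
time: 16.45
position: [0.5081, -0.4447, 0.2223]
tool_rot: [-2.203, -2.238, -0.002]
ft_force: [0.3, 0.2, -4.5]
grip_width: 0.68
```

Run:
```python
from bench import get_state, eyes
from h import *
S=pickle.load(open("scene.pkl","rb"))
print("plate scene",plane(S,276.5*.64,487*.64,.016))
d=eyes.get_image("scene");w=eyes.get_image("wrist");t=eyes.get_image("top");pickle.dump((d,w,t),open("p.pkl","wb"))
a=cv2.resize(d["pixels"][180:340,130:270],(385,440))
b=cv2.resize(w["pixels"][0:290,50:462],(412,290))
cv2.imwrite("pics/p1.png",np.hstack([a,cv2.copyMakeBorder(b,0,150,0,0,0)]))
s=get_state();print(s["position"],s["time"],s["grip_width"],s["ft_force"],s["joint_positions"].round(2))
```

```text
plate scene [ 0.5123 -0.4424  0.016 ]
[ 0.50798373 -0.44579679  0.22352008] 16.6 0.6847543881319051 [-0.00424448 -0.08130391 -4.00154164] [ 0.11  0.46  0.8   1.4  -0.33  1.41  2.5 ]
```

View pics/p1.png

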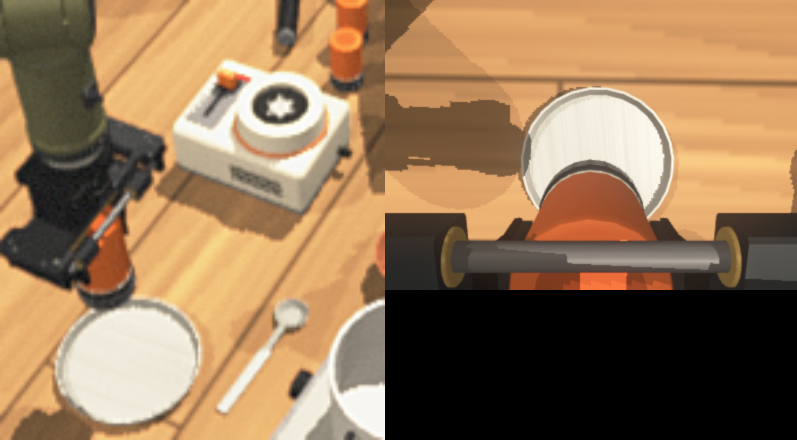

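The wrist view shows the plate's rim from column 187 to 339, its near edge at row 87 (full-image pixels), with the cup above it. The scene view shows the pad back up and the selector still by the red mark.

Run:
```python
from h import *
d,w,t=pickle.load(open("p.pkl","rb"))
q=lambda u,v:plane(w,u,v,.016)
print(q(187,160),q(339,160),q(262,87))
```

```text
[ 0.5021 -0.5217  0.016 ] [ 0.4992 -0.3537  0.016 ] [ 0.4234 -0.4405  0.016 ]
```

carry_out(
  motion=[
    [[0.001,0.005,-0.03],0],
    [[0.001,0.005,-0.07],0],
    [[0.001,0.005,-0.1],0],
    [[0.001,0.005,-0.125],0],
    [[0.001,0.005,-0.14],0],
    [[0.001,0.005,-0.15],0],
    [[0.001,0.005,-0.156],0],
    [[0.001,0.005,-0.16],0],
    [[0.001,0.005,-0.162],0],
    [[0.001,0.005,-0.162],0],
    [[0.001,0.005,-0.162],0],
  ],
)

```text
time: 17.7
position: [0.5083, -0.442, 0.0613]
tool_rot: [2.206, 2.235, 0.0]
ft_force: [0.5, 0.2, -4.2]
grip_width: 0.683
```

carry_out(
  motion=[
    [[0,0,-0.001],0],
    [[0,0,-0.002],0],
    [[0,0,-0.003],0],
    [[0,0,-0.003],0],
    [[0,0,-0.003],0],
  ],
)

```text
time: 18.2
position: [0.5083, -0.4419, 0.0593]
tool_rot: [2.206, 2.236, 0.001]
ft_force: [-2.6, 1.9, 5.4]
grip_width: 0.684
```

Contact: the force rose from -4 to +5 N at a foot height of 4 mm. I'll open and then rise.

carry_out(
  motion=[
    [[0,0,0.001],0],
    [[0,0,0.001],0],
  ],
)

```text
time: 18.4
position: [0.5082, -0.4418, 0.0593]
tool_rot: [2.206, 2.236, 0.001]
ft_force: [-1.3, 2.1, 3.1]
grip_width: 0.684
```

carry_out(
  motion=[
    [[0,0,0],0],
    [[0,0,0],0],
    [[0,0,0],0],
    [[0,0,0],0],
    [[0,0,0],0],
    [[0,0,0.02],0],
    [[0,0,0.05],0],
    [[0,0,0.09],0],
    [[0,0,0.13],0],
    [[0,0,0.17],0],
    [[0,0,0.21],0],
    [[0,0,0.21],0],
    [[0,0,0.21],0],
  ],
  grip=-1,
)

```text
time: 19.7
position: [0.5082, -0.4421, 0.2696]
tool_rot: [2.205, 2.234, 0.001]
ft_force: [-1.3, 0.4, -0.9]
grip_width: 0.999
```

Run:
```python
from bench import get_state, eyes
from h import *
d=eyes.get_image("scene");w=eyes.get_image("wrist")
a=cv2.resize(d["pixels"][180:340,130:270],(385,440))
b=cv2.resize(w["pixels"][0:290,50:462],(412,290))
cv2.imwrite("pics/p2.png",np.hstack([a,cv2.copyMakeBorder(b,0,150,0,0,0)]))
pickle.dump((d,w),open("p2.pkl","wb"))
s=get_state();print(s["position"],s["time"],s["grip_width"],s["ft_force"])
```

```text
[ 0.50767065 -0.44101026  0.26710532] 19.8 1.004008531516092 [-0.99446384 -0.42020977 -1.02996576]
```

View pics/p2.png

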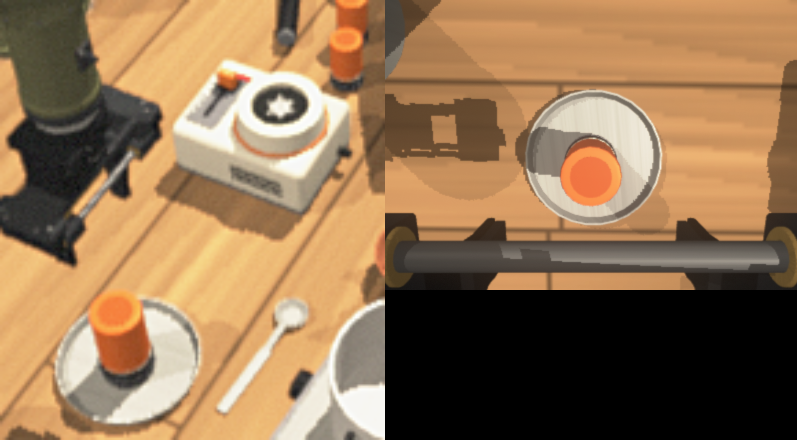

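Run:
```python
from h import *
from bench import ticket,get_state
d,w=pickle.load(open("p2.pkl","rb"))
c=plane(w,256,177,.116);p=plane(w,258.5,157,.016);e=np.hypot(*(c-p)[:2]);print(c,p,e)
if e<.02: print(ticket.close_job(),get_state()["time"])
```

```text
[ 0.5079 -0.4417  0.116 ] [ 0.5034 -0.4385  0.016 ] 0.005521775076911446
the job is handed in; nothing more can be done
the job is handed in; nothing more can be done
```

The job is handed in, and every check I made agrees with the task; `close_job` gives no verdict. It was at 19.8 s of the allowed 64 s at my last reading.

- **Selector:** I gripped it and slid it until it hit its stop, with 12 N of reaction. The grip then measured 22 mm from the red mark, which is what the fast end should give. It still looked beside the mark in the last scene picture.
- **Pressing:** I took the cup off the right end of the shelf, corrected about 3 mm in y over the well, and pressed it down. The force reached 27 N with the foot at about 102 mm, and it held still there for about 2.5 s. The 12 N side force I saw while pressing did not shift the cup.
- **Placing:** The cup touched down on the plate at a foot height of 4 mm, and I released it. The last pictures show it upright and about 6 mm from the plate's centre. They also show the pad back up and the gripper open and clear above the cup.
- **Disagreements:** The cameras differed by up to 7 mm on the pad and the plate. The state also showed the tool about 3 mm off its commanded y position.
- **Not re-measured:** I did not measure the other objects at the end. The spoon and mixer look unchanged in the last picture.

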